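# Hang a second pattern template on an occupied hook

## Task

Take the long-tabbed plywood template out of the rack and hang it on the hook of the stand, through its hole, in front of the template that already hangs there. Then slide it gently back along the hook, pushing the first one ahead of it, until you feel the stop collar behind them; press it snug for a moment, firmly but gently, and let go, leaving both hanging straight and touching. Do not lift or knock the first template off the hook, do not strain the hook, and leave everything else on the bench where it is.

Things in the scene. Friction and masses are not known exactly. Their poses are not given: they have to be found in the camera images.
- second_tab (a point): grip point of the template to hang, the tallest of the three in the rack: on its top tab (26 mm wide, 40 mm tall, 6 mm thick), mid-width and mid-thickness, 15 mm below the top edge, 47 mm above the hole's centre. Pinch across the thickness. Cover only the top 32 mm with the fingers: the first template, when hung, reaches to 50 mm below this one's top
- second_hole (a point): centre of the 20 mm round through-hole in that template (its axis is the plate's normal, own x), 62 mm below the top edge, 128 mm above the bottom edge. The neck around the hole is 44 mm wide and 46 mm tall, the leaf below it 64 mm wide
- second: the template to hang: plywood, 6 mm thick, 190 mm tall, about 0.1 kg; origin mid bottom edge; own x the plate's normal, y its width, z up. It stands in any one of the rack's three slots, foot 43 mm deep (lift over 50 mm to clear it), and may lean a degree or two
- first_hole (a point): centre of the 20 mm round hole of the first template, which already hangs on the hook: plywood, 6 mm thick (own x is the plate's normal, z up), 116 mm tall, 72 mm wide; its top edge is 18 mm above the hole's centre. It hangs loosely, about 80 g, and slides along the hook when pushed
- first: the first template itself; origin at the middle of its bottom edge
- stand: fixed steel hook stand; origin on the table under the hook, own x along the hook away from its open end, z up. Base plate 220 x 110 x 14 mm; a post 30 mm wide, 16 mm thick, 198 mm tall at own x = +75 mm carries the hook. A round stop collar, 24 mm across, is clamped on the bar
- hook_mid (a point): point on the hook's axis 190 mm above the table, axes as stand. The bar is round, 8 mm thick, level from the post to own x = -50 mm, then bends up at 37 degrees to hook_tip. A hung hole's centre lies 6 mm below the axis. The collar's rigid front face is anywhere from x = +22 to +42 mm: not reported, feel for it; the first template starts 7 to 41 mm in front of it
- hook_tip (a point): centre of the bar's rounded upturned end, 66 mm in front of hook_mid and 12 mm higher
- rack: fixed wooden rack 176 x 84 x 55 mm; origin under its centre; three slots across its own x at -52, 0 and +52 mm, each 7.5 mm wide and 43 mm deep (floor at 12 mm)
- short_a: short template without hole, 107 mm tall, 64 mm wide, in a slot of the rack; leave it. Origin mid bottom edge
- short_b: short template without hole, 115 mm tall, 64 mm wide, in a slot of the rack; leave it. Origin mid bottom edge
- glue: jar, 52 mm across, 75 mm tall; leave it. Origin under its centre
- slicker: turned wooden edge slicker standing up, 38 mm across, 72 mm tall; leave it. Origin under its centre
- mallet: hammer lying, 240 mm long; leave it
- anvil: small bench anvil 120 x 60 x 71 mm; leave it. Origin under its centre
Things that resemble listed ones, but are neither listed nor needed, are in the scene too. What is shaped like the second but pink or red is not meant. What is shaped like the first but blue or red is not meant.

How it is judged (in metres and radians):
On the way, in this order (a step that is already met when the one before it is completed fails the run):
1. the long-tabbed template is drawn up clear of the rack (height (world z) of second above 0.056 m), for 0.1 s.
2. the hook's bar passes through its hole, in front of the first template (x of second_hole in the frame of hook_mid above -0.048 m and x of second_hole in the frame of first_hole below -0.004 m and z of second_hole in the frame of hook_mid between -0.01 and 0.006 m and y of second_hole in the frame of hook_mid between -0.007 and 0.007 m), for 0.1 s.
3. the second template presses the first one against the stop collar with at least 3 N for 0.2 s (contact force between second and first above 3 N and contact force between first and stand above 3 N), for 0.2 s.
At the end, for the whole second after the job is handed in: both templates hang on the bar through their holes (hole centres 2 to 10 mm below the bar's axis and within 7 mm sideways), upright within 0.15 rad, the second square to the bar within 0.2 rad and no more than 3.5 mm in front of the first, both nearly at rest (slower than 50 mm/s) (z of first_hole in the frame of hook_mid between -0.01 and -0.002 m and y of first_hole in the frame of hook_mid between -0.007 and 0.007 m and z of second_hole in the frame of hook_mid between -0.01 and -0.002 m and y of second_hole in the frame of hook_mid between -0.007 and 0.007 m and x of second_hole in the frame of hook_mid above -0.045 m and x of first_hole in the frame of hook_mid below 0.045 m and x of second_hole in the frame of first_hole between -0.0095 and -0.004 m and angle between each of second_hole, first_hole's own z axis and vertical below 0.15 rad and angle between the x axis of second_hole and the x axis of hook_mid, either way round below 0.2 rad and linear speed of each of second, first below 0.05 m/s); the robot touches nothing.
It fails at once if the second template presses on the first with more than 20 N (contact force between second and first above 20 N).
It fails at once if the second template strains the hook with more than 20 N (contact force between second and stand above 20 N).
It fails at once if the first template is lifted more than 8 mm off the bar, pulled towards the hook's end or comes off (z of first_hole in the frame of hook_mid above 0.002 m or z of first_hole in the frame of hook_mid below -0.014 m or x of first_hole in the frame of hook_mid below -0.03 m).
It fails at once if a bystander is moved by more than 30 mm (distance of any of short_a, short_b, glue, slicker, mallet, anvil from where it was at the start of the episode above 0.03 m).
It also fails if it takes over 61 s, if anything falls off the work surface, if the arm or the gripper's body presses on something with over 40 N, if the wrist force passes 120 N, or if a joint passes its speed limit or range.

## Robot

A 6-joint arm with a two-finger parallel gripper is mounted at the origin on the work surface. World frame = base frame: x ahead of the robot, y to its left, z up, the work surface at z = 0. Lengths are in m, angles in degrees, forces in N, time in s.
With the tool pointing down it reaches from about 0.3 to 0.75 m from the base axis. Payload 8.5 kg.
Tool frame: the origin (TCP) lies on the centre line of the jaws, within the pads' length; the fingertips stand env.tcp_to_tips ahead of it and the grasp point (between the pads) lies 8 mm behind it (env.tcp_to_tips is the distance from the TCP to the fingertips, in m); z points along the fingers, y is the direction in which the jaws open and shut (so a half turn about z gives the same grasp; the last joint's range is limited). The gripper opens to 85 mm and grips with 20 to 120 N. Pads are 22 mm wide; open, the fingers measure 114 mm over their backs; the gripper's body (76 mm by 85 mm) begins 54 mm behind the grasp point. The pads swing forward as they close: fully open they stand 13 mm farther back than shut.
Start: joints at [-81.664, 21.807, 74.336, -0, 83.858, -12.336], TCP at [0.194, -0.515, 0.242] pointing down, gripper open.
Joint ranges: [-178.18, 178.18], [-50.72, 133.34], [12.68, 142.11], [-81.47, 261.47], [9.98, 163.14], [-165.26, 165.26]. Speed limits (degrees/s): [136.94, 136.94, 180, 180, 180, 180].

## Interface

Orientations are given as a 3x3 rotation matrix whose columns are the frame's x, y, z axes.
In Python, from rig import env gives the robot as it stands. The module is installed in compiled form; this text tells all that it offers.
- The arm moves only by the tool carry_out, never from a script. Its argument "rows" is a list of rows, each an object of numbers: "tx", "ty", "tz": the shift along the tool's x, y, z in cm; "yaw": the turn about the tool's z in rad. In form: [{"tx": .., "ty": .., "tz": .., "yaw": ..}, ...]. A call has 1 to 12 rows; each row shifts and turns the pose as measured when the row begins, along the tool's axes as they then stand; what a row does not reach is not made up. A row lasts 1/10 s, in which the tool goes at most 50 mm and 8.59 degrees, less where a joint would pass 70% of its speed; a pose out of reach is approached as far as the arm can. A call is refused whole if a number of a shift passes 5 or a number of a turn 0.15, either way. A call with a gripper value outside its range is refused whole. "jaw" is the closure, from -1 (fully open) to 1 (shut), set as the call begins (left out, the last holds). The fingers move at their own pace and stop on an object; "squeeze" is the grip in N (left out, the last holds). Time passes only in rows, so rows that do not move let the fingers close. It gives the time, the measured TCP pose, the force and the opening at its end, in the units of the state.
- env.observe(): the state, without advancing time (a new reading comes with each control period).
- env.get_image(name): name is "scene" or "top" or "wrist"; returns the picture (400x640x3 uint8, red, green, blue); there is no depth.
- env.camera_params(name): a dict with "vertical_fov" (degrees; the focal length in pixels is half the picture's height over the tangent of half this angle, whatever the lens; pixels are square), "cx", "cy" (the principal point, pixels), "k1" (the pictures are not rectified: a ray, as slopes to the right and down, at radius r is drawn at 1 + k1 r^2 times it, then the intrinsics apply), "view" (4x4, takes a point from world to camera coordinates). Camera axes: x right, y up, looking along -z (the intrinsics and any distortion apply to the point x, -y, -z); pixel columns grow to the right and rows downward; lengths in m; the calibration is good to about 2 mm. A picture is of the moment at which its call begins: read the wrist's pose just before it. camera_params takes no time and is no camera call; for the wrist camera it gives the pose at the moment of the call.
- env.close_job(): hands the job in, once; it reports no verdict.
The state is a dict: "time_s": time; "q": joint angles; "qvel": joint speeds; "joint_efforts": joint torques, N m; "position": TCP position; "tool_rot": TCP orientation; "ft_force": force on the tool from outside, world axes, zero at the start; "wrist_torque": the same for the moment, N m; "grip_width": finger opening in m.
Only numpy, scipy, OpenCV 4.12 (cv2) and the standard library are available. Lean on these libraries where they do the work, as an engineer would, in place of code of your own. Each camera call takes 0.05 s, during which the arm holds its last target. There are 200 camera calls.

## Working session

There is one attempt and no reset: what is moved stays moved. The work goes in short steps, Python scripts to look and compute and a tool call to move; the robot and the scene stay as the last step left them, time stands still between calls to the robot, and variables do not carry over. Pictures are saved under pics/ and viewed, about 8 in all and at most 12, crops included, and the job is handed in when it is done.

Besides the shell and the picture viewer there is one more tool, called after "Emit:" by a JSON object that holds its "method" and its "body". carry_out: Moves the arm, as the interface text tells. Its arguments: {"type":"object","properties":{"rows":{"type":"array","items":{"type":"object","properties":{"tx":{"type":"number"},"ty":{"type":"number"},"tz":{"type":"number"},"yaw":{"type":"number"}}}},"jaw":{"type":"number"},"squeeze":{"type":"number"}},"required":["rows"]}

```bash
mkdir -p pics; cat > h.py <<'E'
import numpy as np, cv2
from rig import env
def cam(n):
    p=env.camera_params(n); f=200/np.tan(np.radians(p["vertical_fov"])/2)
    K=np.array([[f,0,p["cx"]],[0,f,p["cy"]],[0,0,1.]]); V=np.array(p["view"]); return K,p["k1"],V
def ray(n,uv,c=None):
    K,k1,V=c or cam(n)
    d=cv2.undistortPoints(np.array([[uv]],float),K,np.array([k1,0,0,0.]))[0,0]
    d=V[:3,:3].T@np.array([d[0],-d[1],-1]); o=-V[:3,:3].T@V[:3,3]; return o,d/np.linalg.norm(d)
def onz(n,uv,z,c=None):
    o,d=ray(n,uv,c); return o+d*(z-o[2])/d[2]
def proj(n,P,c=None):
    K,k1,V=c or cam(n); p=V[:3,:3]@np.array(P)+V[:3,3]; s=np.array([p[0],-p[1]])/-p[2]
    s=s*(1+k1*(s@s)); return K[:2,:2]@s+K[:2,2]
def tri(rs):
    A=sum(np.eye(3)-np.outer(d,d) for o,d in rs); b=sum((np.eye(3)-np.outer(d,d))@o for o,d in rs)
    X=np.linalg.solve(A,b); return X,[np.linalg.norm(np.cross(X-o,d)) for o,d in rs]
def shot(n,f=None,s=1,crop=None):
    im=env.get_image(n)
    if f:
        a=im if crop is None else im[crop[1]:crop[3],crop[0]:crop[2]]
        cv2.imwrite("pics/"+f,cv2.resize(a,None,fx=s,fy=s,interpolation=cv2.INTER_CUBIC)[:,:,::-1])
    return im
E
python3 - <<'E'
from h import *
for n in("scene","top","wrist"):
    im=shot(n,n+"0.png"); np.save(n+"0.npy",im); K,k,V=cam(n); print(n,K[0,0],k,-V[:3,:3].T@V[:3,3],V[:3,:3].round(2).tolist())
np.save('wc.npy',np.array(cam("wrist"),dtype=object),allow_pickle=True)
o=env.observe(); print(o["time_s"],o["position"],o["tool_rot"],o["ft_force"],o["grip_width"],env.tcp_to_tips)
E
```

```text
scene 440.7637750522421 -0.02187256382846472 [ 1.63183379 -0.12467166  0.8667899 ] [[0.1, 1.0, -0.01], [-0.55, 0.06, 0.83], [0.83, -0.08, 0.55]]
top 496.80994372940717 -0.095363593715096 [ 0.39106345 -0.01614375  1.60874475] [[-0.01, -1.0, 0.0], [0.99, -0.01, 0.11], [-0.11, 0.0, 0.99]]
wrist 346.04224537505706 -0.03283305850734182 [ 0.26703621 -0.4874462   0.37492764] [[0.35, -0.94, -0.0], [0.89, 0.34, -0.3], [0.28, 0.11, 0.95]]
0.15 [ 0.19413852 -0.51438475  0.24186541] [[ 9.35615787e-01  3.53019946e-01 -1.28266175e-04]
 [ 3.53019871e-01 -9.35615195e-01  1.08534629e-03]
 [ 2.63141105e-04 -1.06074763e-03 -9.99999403e-01]] [-0.04838374 -0.63156559  0.12204484] 0.08545966402857812 0.011
```

View pics/scene0.png

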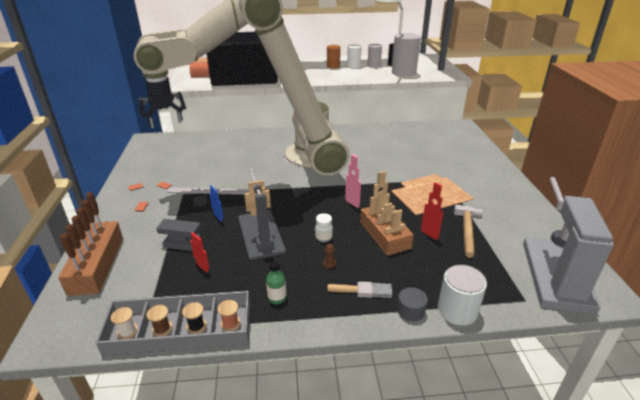

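View pics/top0.png

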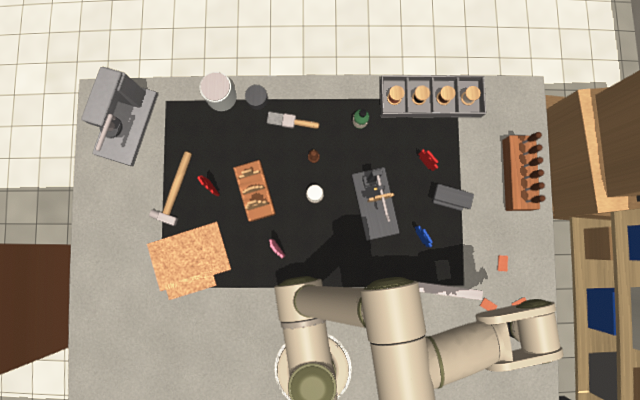

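The scene shows the rack at (387,225) with the tall tan template at (381,190), and the stand at (262,235) with the tan first at (258,195). Pink (353,182), red (432,212) and (200,252), and blue (216,203) are decoys. I'll enlarge rack and stand in both views.

```bash
python3 - <<'E'
import numpy as np,cv2
s=np.load("scene0.npy");t=np.load("top0.npy")
r=lambda a:cv2.resize(a,(400,300),interpolation=cv2.INTER_CUBIC)
a=np.vstack([np.hstack([r(s[165:255,340:460]),r(s[165:255,220:340][:,:])]),np.hstack([r(t[155:230,210:310]),r(t[155:245,330:450])])])
cv2.imwrite("pics/crop0.png",a[:,:,::-1])
E
```

```text
(no output)
```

View pics/crop0.png

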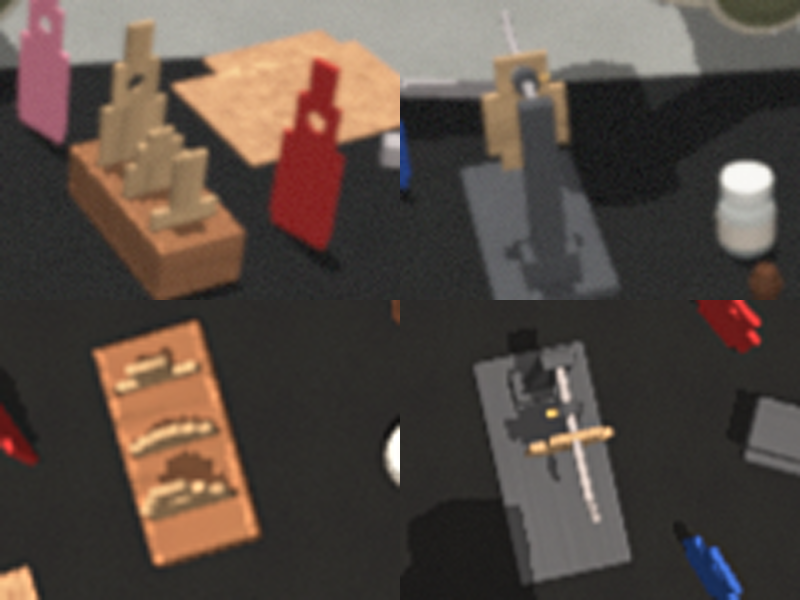

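```bash
python3 - <<'E'
from h import *
c=cam("top")
T=lambda x,y,s,ox:(ox+(x%400)/s,155+(y-300)/s)
R=[onz("top",T(x,y,4,210),.055,c)[:2] for x,y in[(95,350),(200,320),(260,535),(155,567)]]
S=[onz("top",T(x,y,10/3,330),.014,c)[:2] for x,y in[(475,362),(580,342),(630,560),(525,585)]]
for n,Q in(("rack",R),("stand",S)):
    Q=np.array(Q);e=[np.linalg.norm(Q[i]-Q[(i+1)%4]) for i in range(4)]
    a=(Q[0]+Q[1]-Q[2]-Q[3]);yaw=np.degrees(np.arctan2(a[1],a[0]));print(n,Q.mean(0),np.array(e).round(3),yaw)
print("tip",onz("top",T(597,520,10/3,330),.202,c),"barback",onz("top",T(562,368,10/3,330),.19,c))
print("tab top",[onz("scene",(340+140/3.333,165+23/3.333),.202)], "hole",onz("scene",(380.8,189.6),.14))
print("short tops",onz("top",T(155,362,4,210),.12,c),onz("top",T(175,425,4,210),.12,c),"tab from top",onz("top",T(185,480,4,210),.202,c))
E
```

```text
rack [0.56545788 0.17855694] [0.087 0.178 0.086 0.179] 15.771576970658193
stand [ 0.5254188 -0.2082853] [0.105 0.217 0.104 0.221] 11.691096617094788
tip [ 0.45935248 -0.22266374  0.202     ] barback [ 0.59182341 -0.19694184  0.19      ]
tab top [array([0.52147977, 0.17066376, 0.202     ])] hole [0.52247594 0.17138803 0.14      ]
short tops [0.61959176 0.18773125 0.12      ] [0.5713461  0.17218444 0.12      ] tab from top [0.52193343 0.15443062 0.202     ]
```

Emit:
{"method": "carry_out", "body": {"rows": [{"tz":-4,"yaw":-0.15},{"tz":-4,"yaw":-0.15},{"tz":-4,"yaw":-0.15},{"tz":-4,"yaw":-0.15},{"yaw":-0.15},{"yaw":-0.15},{"yaw":-0.15},{"yaw":-0.15},{"yaw":-0.15},{"yaw":-0.13}], "jaw": -1, "squeeze": 40}}

```text
validation failed for argument at $.ro...
```

Emit:
{"method": "carry_out", "body": {"rows": [{"tx":0,"ty":0,"tz":-4,"yaw":-0.15},{"tx":0,"ty":0,"tz":-4,"yaw":-0.15},{"tx":0,"ty":0,"tz":-4,"yaw":-0.15},{"tx":0,"ty":0,"tz":-4,"yaw":-0.15},{"tx":0,"ty":0,"tz":0,"yaw":-0.15},{"tx":0,"ty":0,"tz":0,"yaw":-0.15},{"tx":0,"ty":0,"tz":0,"yaw":-0.15},{"tx":0,"ty":0,"tz":0,"yaw":-0.15},{"tx":0,"ty":0,"tz":0,"yaw":-0.15},{"tx":0,"ty":0,"tz":0,"yaw":-0.13}], "jaw": -1, "squeeze": 40}}

```text
time_s: 1.15
position: [0.194, -0.5137, 0.4058]
tool_rot: [[-0.278, 0.961, -0.001], [0.961, 0.278, 0.008], [0.008, 0.001, -1.0]]
ft_force: [0.8, 0.1, -0.1]
grip_width: 0.0853
```

Emit:
{"method": "carry_out", "body": {"rows": [{"tx":2.2,"ty":4.2,"tz":0,"yaw":0},{"tx":2.2,"ty":4.2,"tz":0,"yaw":0},{"tx":2.2,"ty":4.2,"tz":0,"yaw":0},{"tx":2.2,"ty":4.2,"tz":0,"yaw":0},{"tx":2.2,"ty":4.2,"tz":0,"yaw":0},{"tx":2.2,"ty":4.2,"tz":0,"yaw":0},{"tx":2.2,"ty":4.2,"tz":0,"yaw":0},{"tx":2.2,"ty":4.2,"tz":0,"yaw":0},{"tx":2.2,"ty":4.2,"tz":0,"yaw":0},{"tx":0,"ty":0,"tz":0,"yaw":0},{"tx":0,"ty":0,"tz":0,"yaw":0}]}}

```text
time_s: 2.25
position: [0.5115, -0.2058, 0.4033]
tool_rot: [[-0.28, 0.96, -0.006], [0.96, 0.28, 0.016], [0.017, -0.001, -1.0]]
ft_force: [-0.7, -0.6, -1.2]
grip_width: 0.0856
```

```bash
python3 - <<'E'
from h import *
import pickle
pickle.dump(cam("wrist"),open("w1.pkl","wb"));im=shot("wrist","w1.png",1.25);np.save("w1.npy",im)
c=pickle.load(open("w1.pkl","rb"))
for P in[(.4608,-.2217,.202),(.5254,-.2083,.19)]:print(proj("wrist",P,c)*1.25)
E
```

```text
[335.82186369 228.41236934]
[418.03339307 231.51723117]
```

View pics/w1.png

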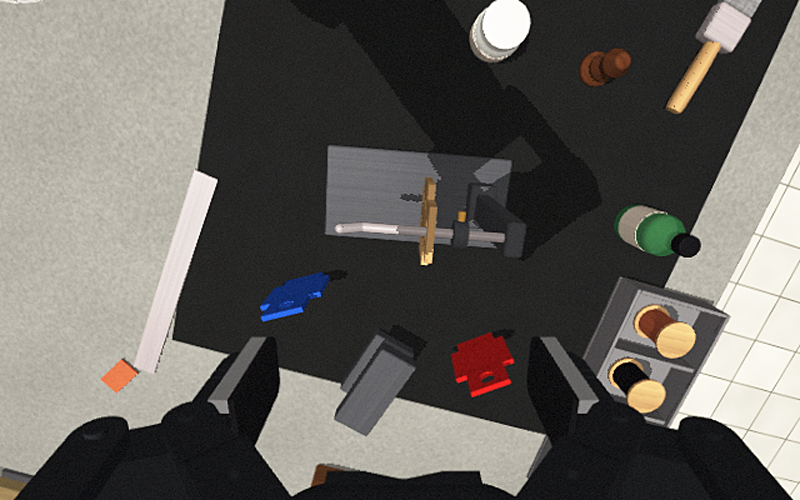

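The wrist view shows the hook from its tip (340,228) past the first (428,230) and the collar (460,234) to the post (513,240). The red and blue decoys lie below it. I'll fit the bar's axis column by column.

```bash
python3 - <<'E'
from h import *
import pickle
c=pickle.load(open("w1.pkl","rb"));im=np.load("w1.npy").astype(int);g=im.sum(2)//3
for x in list(range(267,296,3))+[350,354,358,362]+list(range(376,400,4)):
    print(x,g[172:200,x].tolist())
E
```

```text
267 [109, 108, 112, 114, 114, 112, 105, 107, 102, 109, 117, 113, 105, 107, 108, 107, 60, 31, 38, 34, 41, 38, 37, 45, 32, 42, 37, 37]
270 [110, 117, 112, 116, 107, 113, 103, 126, 198, 210, 228, 244, 219, 204, 121, 111, 88, 32, 37, 35, 41, 38, 43, 37, 43, 34, 38, 42]
273 [111, 114, 115, 111, 107, 111, 90, 132, 159, 172, 196, 199, 188, 173, 117, 112, 83, 20, 36, 37, 36, 37, 37, 44, 30, 40, 36, 36]
276 [107, 107, 112, 113, 109, 113, 93, 157, 164, 176, 184, 185, 171, 166, 102, 107, 98, 32, 33, 38, 36, 38, 36, 38, 40, 40, 37, 41]
279 [110, 111, 109, 110, 112, 112, 97, 158, 160, 177, 186, 183, 172, 151, 86, 114, 108, 53, 35, 30, 37, 43, 36, 37, 39, 35, 37, 33]
282 [108, 108, 111, 106, 120, 103, 121, 158, 166, 180, 183, 174, 163, 145, 104, 110, 110, 70, 27, 42, 40, 36, 34, 33, 37, 45, 37, 35]
285 [110, 107, 114, 109, 120, 89, 137, 166, 167, 181, 179, 178, 168, 123, 106, 110, 114, 91, 23, 34, 35, 37, 35, 37, 34, 35, 39, 38]
288 [113, 101, 113, 105, 115, 83, 142, 159, 173, 181, 180, 173, 163, 97, 110, 104, 107, 97, 32, 30, 38, 42, 39, 34, 36, 38, 34, 39]
291 [113, 109, 113, 106, 119, 93, 164, 
[... 799 characters left out ...]
33, 144, 156, 137, 132, 113, 88, 113, 104, 103, 93, 25, 39, 39]
380 [37, 33, 29, 30, 43, 57, 52, 49, 101, 89, 73, 105, 94, 124, 125, 131, 153, 133, 128, 121, 89, 111, 104, 100, 104, 42, 34, 37]
384 [34, 37, 33, 33, 33, 30, 36, 34, 23, 35, 43, 115, 104, 116, 130, 133, 140, 140, 130, 121, 97, 107, 104, 103, 105, 73, 30, 37]
388 [31, 37, 31, 35, 33, 31, 34, 30, 33, 35, 30, 30, 23, 74, 134, 129, 137, 147, 134, 123, 111, 80, 107, 103, 104, 92, 22, 36]
392 [34, 29, 35, 40, 32, 26, 31, 33, 40, 31, 31, 35, 25, 36, 133, 130, 130, 146, 137, 128, 112, 73, 95, 108, 99, 102, 39, 30]
396 [36, 38, 30, 35, 33, 40, 35, 37, 35, 34, 36, 40, 34, 13, 126, 134, 130, 138, 142, 126, 122, 81, 25, 26, 35, 99, 72, 34]
```

```bash
python3 - <<'E'
from h import *
import pickle
c=pickle.load(open("w1.pkl","rb"))
t=onz("wrist",(272.8,182.5),.202,c);a=onz("wrist",(354,186.2),.19,c);b=onz("wrist",(392,189.3),.19,c)
print(t,a,b,[np.degrees(np.arctan2(*(q-p)[1::-1])) for p,q in((t,a),(a,b),(t,b))])
u=(b-t)[:2];u/=np.linalg.norm(u);print("hook_mid",t[:2]+.066*u)
# width check + first plate top edge + collar front
f=onz("wrist",(428/1.25,217/1.25),.202,c);k=onz("wrist",(453/1.25,230/1.25),.2,c)
for p in(f,k):print((p[:2]-t[:2])@u-.066)
E
```

```text
[ 0.46469793 -0.22031463  0.202     ] [ 0.54506528 -0.2036046   0.19      ] [ 0.58381798 -0.19562763  0.19      ] [np.float64(11.745623006485758), np.float64(11.631466122734244), np.float64(11.708495276934103)]
hook_mid [ 0.52932465 -0.20692108]
0.0019926169974638364
0.023098413369580587
```

Emit:
{"method": "carry_out", "body": {"rows": [{"tx":4.2,"ty":1.2,"tz":-0.5,"yaw":0},{"tx":4.2,"ty":1.2,"tz":-0.5,"yaw":0},{"tx":4.2,"ty":1.2,"tz":-0.5,"yaw":0},{"tx":4.2,"ty":1.2,"tz":0,"yaw":0},{"tx":4.2,"ty":1.2,"tz":0,"yaw":0},{"tx":4.2,"ty":1.2,"tz":0,"yaw":0},{"tx":4.2,"ty":1.2,"tz":0,"yaw":0},{"tx":4.2,"ty":1.2,"tz":0,"yaw":0},{"tx":2,"ty":1,"tz":3,"yaw":0},{"tx":0,"ty":0,"tz":4,"yaw":0},{"tx":0,"ty":0,"tz":0,"yaw":0},{"tx":0,"ty":0,"tz":0,"yaw":0}]}}

```text
time_s: 3.5
position: [0.5134, 0.1639, 0.3545]
tool_rot: [[-0.253, 0.967, -0.005], [0.967, 0.253, 0.018], [0.018, -0.0, -1.0]]
ft_force: [0.1, -0.5, 0.6]
grip_width: 0.0858
```

```bash
python3 - <<'E'
from h import *
import pickle
pickle.dump(cam("wrist"),open("w2.pkl","wb"));im=shot("wrist","w2.png",1.25);np.save("w2.npy",im)
E
```

```text
(no output)
```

View pics/w2.png

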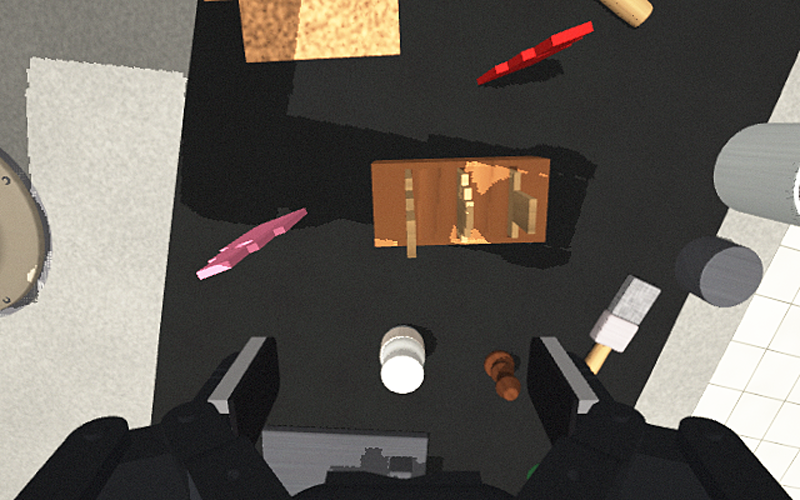

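The second stands in the leftmost slot in this view, at (410,170)-(411,257). The shorts are at (465,205) and (525,210), and the pink (250,245) and red (535,55) decoys stand outside the rack. I'll enlarge it to pick the tab's top edge.

```bash
python3 - <<'E'
from h import *
im=np.load("w2.npy")[120:215,290:440]
cv2.imwrite("pics/w2c.png",cv2.resize(im,None,fx=5,fy=5,interpolation=cv2.INTER_CUBIC)[:,:,::-1])
E
```

```text
(no output)
```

View pics/w2c.png

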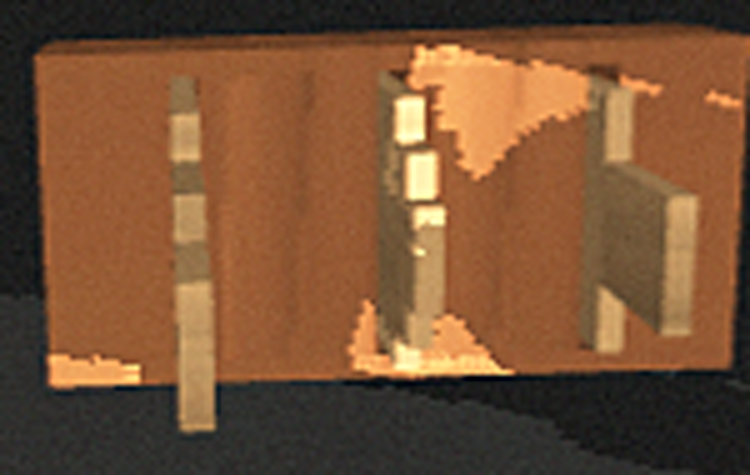

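```bash
python3 - <<'E'
from h import *
import pickle
c=pickle.load(open("w2.pkl","rb"))
P=lambda x,y,z:onz("wrist",(290+x/5-.4,120+y/5-.4),z,c)
A,B,C,D=[P(x,y,.202) for x,y in((177,284),(212,283),(215,430),(180,431))]
print("thick",np.linalg.norm(A-B),np.linalg.norm(C-D),"width",np.linalg.norm(A-D))
m=(A+B+C+D)/4;w=(A+B-C-D);print("tab",m,"normal yaw",np.degrees(np.arctan2(w[1],w[0]))-90)
R=np.array([P(x,y,.055)[:2] for x,y in((36,52),(748,33),(735,370),(48,387))])
print("rack",R.mean(0),[np.linalg.norm(R[i]-R[(i+1)%4]).round(4) for i in range(4)]);a=R[1]+R[2]-R[0]-R[3];y=np.arctan2(a[1],a[0]);print(np.degrees(y))
u=np.array([np.cos(y),np.sin(y)]);d=m[:2]-R.mean(0);print("in rack",d@u,d@np.array([-u[1],u[0]]))
o=env.observe();p=np.array(o["position"]);T=np.array(o["tool_rot"]);print(p,T.tolist())
print("cm tool to tab with TCP z .183",(T.T@(np.array([m[0],m[1],.183])-p))*100)
E
```

```text
thick 0.005907496774940637 0.00605561870510025 width 0.025876776249491352
tab [0.51842907 0.16811163 0.202     ] normal yaw 16.176377525748734
rack [0.56877507 0.18177768] [np.float64(0.1753), np.float64(0.0857), np.float64(0.1785), np.float64(0.0853)]
16.28219142732473
in rack -0.05215827369262504 0.00099748710181465
[0.51349816 0.16375263 0.35428416] [[-0.25285127772705573, 0.9674907752481757, -0.0052755247586821945], [0.967328418853488, 0.2529055489481417, 0.017734525357343666], [0.018492199171718893, -0.0006189676269512923, -0.9998288130719529]]
cm tool to tab with TCP z .183 [-0.01976218  0.59790476 17.13061303]
```

Emit:
{"method": "carry_out", "body": {"rows": [{"tx":0,"ty":0.6,"tz":2,"yaw":-0.027},{"tx":0,"ty":0,"tz":3,"yaw":0},{"tx":0,"ty":0,"tz":3,"yaw":0},{"tx":0,"ty":0,"tz":3,"yaw":0},{"tx":0,"ty":0,"tz":3,"yaw":0},{"tx":0,"ty":0,"tz":1,"yaw":0},{"tx":0,"ty":0,"tz":0,"yaw":0},{"tx":0,"ty":0,"tz":0,"yaw":0}]}}

```text
time_s: 4.35
position: [0.53, 0.1609, 0.2172]
tool_rot: [[-0.269, 0.963, 0.026], [0.963, 0.268, 0.019], [0.012, 0.03, -0.999]]
ft_force: [-0.1, -0.5, 0.3]
grip_width: 0.0849
```

```bash
cat > d.py <<'E'
from h import *
import sys
o=env.observe();p=np.array(o["position"]);T=np.array(o["tool_rot"])
print("d cm",((T.T@(np.array([float(v) for v in sys.argv[1:4]])-p))*100).round(2),"pos",p.round(4),"yaw",np.degrees(np.arctan2(T[1,1],T[0,1])).round(2),"zax",T[:,2].round(4))
E
python3 d.py .5184 .1681 .183
```

```text
d cm [ 0.97 -1.02  3.4 ] pos [0.53   0.1609 0.2172] yaw 15.56 zax [ 0.026   0.0194 -0.9995]
```

Emit:
{"method": "carry_out", "body": {"rows": [{"tx":0.5,"ty":-0.5,"tz":0,"yaw":-0.005},{"tx":0.5,"ty":-0.5,"tz":0.8,"yaw":-0.005},{"tx":0,"ty":0,"tz":0.8,"yaw":0},{"tx":0,"ty":0,"tz":0.8,"yaw":0},{"tx":0,"ty":0,"tz":0,"yaw":0}]}}

```text
time_s: 4.85
position: [0.5185, 0.1691, 0.1953]
tool_rot: [[-0.279, 0.96, 0.033], [0.96, 0.279, 0.02], [0.01, 0.038, -0.999]]
ft_force: [-0.3, 0.1, 1.2]
grip_width: 0.0857
```

```bash
python3 d.py .5184 .1681 .183
```

```text
d cm [-0.1  -0.09  1.22] pos [0.5185 0.1691 0.1953] yaw 16.2 zax [ 0.0333  0.0201 -0.9992]
```

Emit:
{"method": "carry_out", "body": {"rows": [{"tx":0,"ty":-0.1,"tz":0.6,"yaw":0},{"tx":-0.1,"ty":0,"tz":0.6,"yaw":0},{"tx":0,"ty":0,"tz":0,"yaw":0}]}}

```text
time_s: 5.15
position: [0.5183, 0.168, 0.1818]
tool_rot: [[-0.279, 0.96, 0.033], [0.96, 0.279, 0.02], [0.01, 0.037, -0.999]]
ft_force: [0.3, 0.5, 0.5]
grip_width: 0.0855
```

```bash
python3 d.py .5184 .1681 .183
```

```text
d cm [ 0.01  0.01 -0.11] pos [0.5183 0.168  0.1818] yaw 16.2 zax [ 0.0327  0.02   -0.9993]
```

Emit:
{"method": "carry_out", "body": {"rows": [{"tx":0,"ty":0,"tz":-0.15,"yaw":0},{"tx":0,"ty":0,"tz":0,"yaw":0},{"tx":0,"ty":0,"tz":0,"yaw":0},{"tx":0,"ty":0,"tz":0,"yaw":0},{"tx":0,"ty":0,"tz":0,"yaw":0},{"tx":0,"ty":0,"tz":0,"yaw":0},{"tx":0,"ty":0,"tz":0,"yaw":0},{"tx":0,"ty":0,"tz":0,"yaw":0}], "jaw": 1, "squeeze": 50}}

```text
time_s: 5.95
position: [0.5163, 0.1672, 0.184]
tool_rot: [[-0.28, 0.96, 0.027], [0.96, 0.279, 0.018], [0.01, 0.031, -0.999]]
ft_force: [-2.7, -0.8, 2.2]
grip_width: 0.0051
```

Emit:
{"method": "carry_out", "body": {"rows": [{"tx":0,"ty":0,"tz":-1,"yaw":0},{"tx":0,"ty":0,"tz":-1.5,"yaw":0},{"tx":0,"ty":0,"tz":-1.5,"yaw":0},{"tx":0,"ty":0,"tz":-1.5,"yaw":0},{"tx":0,"ty":0,"tz":-1.5,"yaw":0},{"tx":0,"ty":0,"tz":-2,"yaw":0},{"tx":0,"ty":0,"tz":-2,"yaw":0},{"tx":0,"ty":0,"tz":-2,"yaw":0},{"tx":0,"ty":0,"tz":-2,"yaw":0},{"tx":0,"ty":0,"tz":-2,"yaw":0},{"tx":0,"ty":0,"tz":-1,"yaw":0},{"tx":0,"ty":0,"tz":0,"yaw":0}]}}

```text
time_s: 7.15
position: [0.5144, 0.1649, 0.3778]
tool_rot: [[-0.279, 0.959, 0.047], [0.96, 0.279, 0.024], [0.01, 0.051, -0.999]]
ft_force: [-0.2, -0.1, -1.7]
grip_width: 0.005
```

```bash
python3 d.py .39 -.236 .36
```

```text
d cm [-35.03 -23.19   0.24] pos [0.5144 0.1649 0.3778] yaw 16.2 zax [ 0.0467  0.0239 -0.9986]
```

Emit:
{"method": "carry_out", "body": {"rows": [{"tx":-1.6,"ty":-0.9,"tz":0,"yaw":0},{"tx":-3.2,"ty":-1.8,"tz":0,"yaw":0},{"tx":-3.2,"ty":-1.8,"tz":0,"yaw":0},{"tx":-3.2,"ty":-1.8,"tz":0,"yaw":0},{"tx":-3.2,"ty":-1.8,"tz":0,"yaw":0},{"tx":-3.2,"ty":-1.8,"tz":0,"yaw":0},{"tx":-3.2,"ty":-1.8,"tz":0,"yaw":0},{"tx":-3.2,"ty":-1.8,"tz":0,"yaw":0},{"tx":-3.2,"ty":-1.8,"tz":0,"yaw":0},{"tx":-3.2,"ty":-1.8,"tz":0,"yaw":0},{"tx":-3.2,"ty":-1.8,"tz":0,"yaw":0.04},{"tx":-1.6,"ty":-0.9,"tz":0,"yaw":0.04}]}}

```text
time_s: 8.35
position: [0.419, -0.2401, 0.352]
tool_rot: [[-0.205, 0.978, 0.039], [0.978, 0.204, 0.031], [0.022, 0.044, -0.999]]
ft_force: [-0.0, -0.1, -1.0]
grip_width: 0.0052
```

Emit:
{"method": "carry_out", "body": {"rows": [{"tx":0,"ty":0,"tz":0,"yaw":0},{"tx":0,"ty":0,"tz":0,"yaw":0}]}}

```text
time_s: 8.55
position: [0.4183, -0.2418, 0.3499]
tool_rot: [[-0.201, 0.979, 0.037], [0.979, 0.2, 0.033], [0.025, 0.043, -0.999]]
ft_force: [0.7, 0.7, -0.4]
grip_width: 0.005
```

```bash
python3 - <<'E'
from h import *
import pickle
pickle.dump(cam("wrist"),open("w3.pkl","wb"));o=env.observe();im=shot("wrist");np.save("w3.npy",im);sc=shot("scene");np.save("s3.npy",sc)
tm=im[150:400,200:520];sc=sc[130:230,210:338]
a=np.hstack([cv2.resize(tm,(400,312),interpolation=cv2.INTER_CUBIC),cv2.resize(sc,(400,312),interpolation=cv2.INTER_CUBIC)])
cv2.imwrite("pics/c3.png",a[:,:,::-1]);print(o["position"],np.array(o["tool_rot"]).round(3).tolist(),o["ft_force"])
E
python3 d.py .422 -.229 .36
```

```text
[ 0.4183188  -0.24181312  0.34986778] [[-0.201, 0.979, 0.037], [0.979, 0.2, 0.033], [0.025, 0.043, -0.999]] [ 0.7112832   0.70322171 -0.4081173 ]
d cm [ 1.15  0.63 -0.93] pos [ 0.4185 -0.2412  0.3502] yaw 11.63 zax [ 0.0369  0.0325 -0.9988]
```

View pics/c3.png

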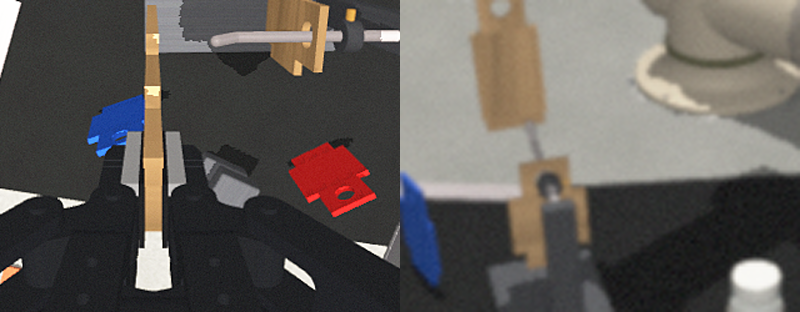

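```bash
cat > hole.py <<'E'
from h import *
HM=np.array([.5285,-.2070,.19]);yw=np.radians(11.7);U=np.array([[np.cos(yw),np.sin(yw),0],[-np.sin(yw),np.cos(yw),0],[0,0,1]])
def hole(o=None):
    o=o or env.observe();T=np.array(o["tool_rot"]);return np.array(o["position"])+T@np.array([0,0,.0435]),T,o
def rep(g=None):
    h,T,o=hole();r=U@(h-HM);print("hole in hook frame mm",(r*1e3).round(1),"t",round(o["time_s"],2),"F along/lat/z",(U@np.array(o["ft_force"])).round(1),"yaw",np.degrees(np.arctan2(T[1,1],T[0,1])).round(1),"zax",(U@T[:,2]).round(3))
    if g is not None: print("cm to goal",(T.T@U.T@(np.array(g)-r*1e3)/10).round(2))
if __name__=="__main__":
    import sys
    rep([float(v) for v in sys.argv[1:4]] if len(sys.argv)>3 else None)
E
python3 - <<'E'
from hole import *
import pickle
c=pickle.load(open("w3.pkl","rb"))
t=onz("wrist",(372+4*346/340*.9,183.6),.202,c);print("tip",t,(U@(t-HM)).round(4))
h,T,o=hole();print(h,"pred scene",proj("scene",h))
s=np.load("s3.npy").astype(int)
for y in range(124,142):print(y,s[y,230:256].sum(1).tolist())
rep((-100,0,35))
E
```

```text
tip [ 0.46678223 -0.22061233  0.202     ] [-0.0632 -0.0008  0.012 ]
[ 0.42013678 -0.23979679  0.30674787] pred scene [241.01917272 131.64317548]
124 [519, 523, 519, 513, 510, 490, 425, 357, 352, 361, 361, 367, 365, 381, 392, 389, 391, 404, 450, 509, 525, 527, 521, 525, 527, 518]
125 [515, 523, 511, 489, 474, 458, 406, 360, 350, 361, 358, 367, 369, 375, 374, 370, 364, 370, 411, 495, 524, 530, 521, 527, 527, 526]
126 [518, 519, 512, 485, 428, 409, 384, 366, 361, 359, 356, 374, 366, 374, 374, 358, 356, 363, 406, 472, 515, 526, 524, 525, 521, 527]
127 [519, 521, 518, 484, 430, 398, 386, 381, 360, 364, 356, 370, 379, 379, 367, 357, 361, 375, 402, 464, 507, 525, 523, 524, 524, 520]
128 [527, 526, 518, 488, 432, 409, 395, 376, 373, 363, 369, 386, 398, 393, 374, 364, 360, 355, 388, 454, 500, 503, 507, 504, 502, 502]
129 [525, 543, 529, 489, 438, 404, 397, 371, 382, 379, 395, 422, 430, 415, 401, 379, 363, 369, 387, 434, 477, 493, 488, 497, 495, 488]
130 [517, 528, 514, 485, 443, 412, 395, 380, 394, 418, 459, 478, 480, 475, 451, 394, 375, 366, 379, 421, 471, 495, 497, 490, 484, 493]
131 [501, 
[... 921 characters left out ...]
83, 495, 501]
138 [500, 508, 507, 509, 484, 445, 419, 410, 392, 388, 383, 388, 368, 358, 365, 368, 367, 362, 375, 385, 395, 422, 431, 458, 486, 495]
139 [502, 504, 499, 496, 465, 429, 406, 408, 397, 379, 380, 369, 367, 365, 366, 370, 376, 380, 386, 398, 389, 398, 395, 431, 487, 498]
140 [496, 503, 490, 475, 417, 386, 388, 389, 379, 372, 357, 352, 359, 368, 371, 368, 378, 386, 397, 391, 396, 383, 387, 419, 475, 494]
141 [500, 493, 451, 419, 377, 362, 364, 372, 362, 348, 331, 340, 344, 372, 369, 374, 379, 390, 399, 401, 399, 388, 383, 399, 459, 491]
hole in hook frame mm [-112.8  -10.1  116.7] t 8.65 F along/lat/z [ 0.4  0.4 -1.6] yaw 11.6 zax [ 0.043  0.024 -0.999]
cm to goal [0.81 0.92 8.24]
```

Emit:
{"method": "carry_out", "body": {"rows": [{"tx":0.2,"ty":0,"tz":1.5,"yaw":0},{"tx":0.2,"ty":0,"tz":1.5,"yaw":0},{"tx":0.2,"ty":0,"tz":1.5,"yaw":0},{"tx":0.2,"ty":0,"tz":1.5,"yaw":0},{"tx":0,"ty":0,"tz":1,"yaw":0},{"tx":0,"ty":0,"tz":0,"yaw":0}]}}

```text
time_s: 9.25
position: [0.4216, -0.2247, 0.2793]
tool_rot: [[-0.214, 0.976, 0.04], [0.977, 0.213, 0.031], [0.022, 0.046, -0.999]]
ft_force: [1.1, -1.0, -0.3]
grip_width: 0.0048
```

```bash
sed -i 's/\[.5285,-.2070,.19\]/[.5295,-.2072,.19]/' hole.py; python3 hole.py -90 0 30
```

```text
hole in hook frame mm [-107.2    5.6   45.8] t 9.25 F along/lat/z [ 0.9 -1.2 -0.3] yaw 12.3 zax [ 0.046  0.022 -0.999]
cm to goal [-0.62  1.64  1.65]
```

Emit:
{"method": "carry_out", "body": {"rows": [{"tx":-0.2,"ty":0.5,"tz":0.5,"yaw":0.005},{"tx":-0.2,"ty":0.5,"tz":0.5,"yaw":0.005},{"tx":-0.2,"ty":0.5,"tz":0.5,"yaw":0},{"tx":0,"ty":0,"tz":0,"yaw":0}]}}

```text
time_s: 9.65
position: [0.4407, -0.2272, 0.2653]
tool_rot: [[-0.205, 0.978, 0.043], [0.979, 0.204, 0.029], [0.019, 0.048, -0.999]]
ft_force: [-0.2, 0.3, -0.5]
grip_width: 0.0051
```

```bash
python3 hole.py -82 0 24; python3 - <<'E'
from hole import *
import pickle
pickle.dump((cam("wrist")),open("w4.pkl","wb"));im=shot("wrist");sc=shot("scene")
a=np.hstack([cv2.resize(im[130:350,270:510],(400,367),interpolation=cv2.INTER_CUBIC),cv2.resize(sc[150:242,210:310],(400,368),interpolation=cv2.INTER_CUBIC)[:367]])
cv2.imwrite("pics/c4.png",a[:,:,::-1])
h,_,_=hole();print(proj("scene",h),proj("wrist",HM+U.T@[-.066,0,.012]))
E
```

```text
hole in hook frame mm [-89.   -0.8  31.9] t 9.65 F along/lat/z [-0.1  0.3 -0.5] yaw 11.8 zax [ 0.048  0.019 -0.999]
cm to goal [0.06 0.66 0.82]
[248.08096605 159.93858002] [358.01716671 228.08358893]
```

View pics/c4.png

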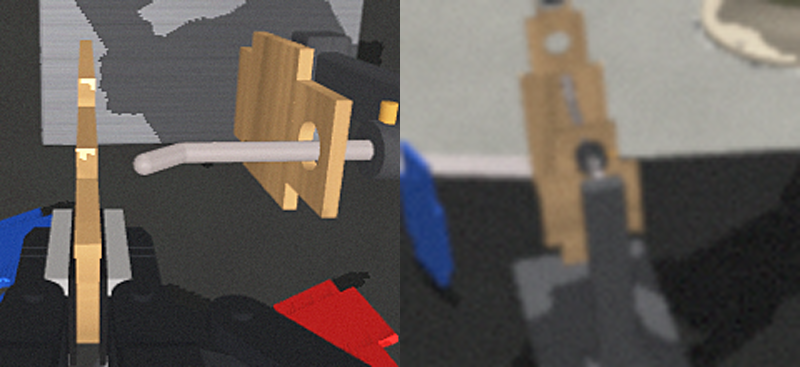

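```bash
python3 - <<'E'
from hole import *
sc=env.get_image("scene").astype(int)
h,_,_=hole();print(h,proj("scene",h),"tip",proj("scene",HM+U.T@[-.066,0,.012]),"bend",proj("scene",HM+U.T@[-.05,0,0]))
sc=np.pad(sc,0)
for y in range(152,172):print(y,sc[y,240:262].sum(1).tolist())
E
```

```text
[ 0.44198413 -0.2260232   0.22263165] [248.06093814 159.86551091] tip [250.2444844 169.4335358] bend [251.53080188 175.44543131]
152 [511, 508, 500, 464, 381, 374, 372, 372, 376, 370, 380, 386, 402, 414, 440, 483, 499, 498, 495, 493, 495, 503]
153 [505, 490, 471, 444, 368, 359, 361, 371, 363, 364, 377, 375, 381, 380, 369, 437, 482, 506, 497, 498, 500, 507]
154 [501, 449, 423, 404, 364, 357, 359, 369, 369, 366, 379, 369, 357, 356, 366, 403, 462, 501, 503, 495, 508, 505]
155 [491, 437, 407, 398, 365, 369, 361, 365, 374, 383, 383, 368, 361, 359, 360, 388, 452, 495, 499, 500, 505, 510]
156 [498, 444, 416, 397, 382, 371, 362, 357, 373, 381, 378, 369, 366, 357, 365, 389, 443, 489, 501, 501, 502, 504]
157 [484, 450, 414, 397, 390, 377, 368, 375, 386, 405, 407, 391, 375, 354, 371, 389, 446, 480, 501, 507, 500, 507]
158 [490, 445, 419, 403, 380, 375, 399, 426, 452, 462, 460, 436, 402, 372, 367, 380, 422, 493, 503, 499, 498, 507]
159 [498, 447, 417, 396, 400, 387, 424, 467, 483, 488, 487, 462, 407, 370, 362, 379, 431, 491, 501, 501, 502, 500]
160 [491, 467, 415, 402, 398, 406, 444, 485, 484, 4
[... 628 characters left out ...]
 487, 497]
166 [492, 477, 448, 418, 406, 396, 385, 378, 378, 362, 360, 368, 372, 363, 377, 376, 383, 392, 388, 416, 462, 492]
167 [493, 475, 448, 414, 404, 404, 384, 372, 374, 364, 365, 367, 364, 370, 382, 383, 388, 391, 380, 384, 426, 483]
168 [472, 422, 387, 382, 389, 376, 358, 357, 354, 354, 361, 383, 371, 373, 393, 401, 393, 388, 381, 379, 421, 479]
169 [427, 379, 361, 364, 373, 367, 343, 330, 345, 348, 377, 396, 384, 375, 392, 403, 395, 392, 388, 389, 416, 474]
170 [393, 373, 350, 356, 371, 356, 342, 328, 344, 344, 363, 391, 394, 361, 387, 404, 393, 389, 384, 375, 408, 466]
171 [394, 363, 362, 354, 358, 367, 339, 328, 333, 346, 360, 397, 402, 377, 381, 390, 399, 396, 388, 387, 414, 455]
```

Emit:
{"method": "carry_out", "body": {"rows": [{"tx":0,"ty":0.4,"tz":0.35,"yaw":0},{"tx":0,"ty":0.4,"tz":0.35,"yaw":0},{"tx":0,"ty":0.4,"tz":0.35,"yaw":0},{"tx":0,"ty":0,"tz":0,"yaw":0}]}}

```text
time_s: 10.2
position: [0.4532, -0.2244, 0.2558]
tool_rot: [[-0.204, 0.978, 0.044], [0.979, 0.203, 0.027], [0.018, 0.049, -0.999]]
ft_force: [-0.2, -0.2, -0.0]
grip_width: 0.0053
```

```bash
python3 hole.py -62 0 9
```

```text
hole in hook frame mm [-76.1  -0.6  22.3] t 10.2 F along/lat/z [-0.2 -0.1 -0. ] yaw 11.7 zax [ 0.049  0.018 -0.999]
cm to goal [0.04 1.34 1.4 ]
```

Emit:
{"method": "carry_out", "body": {"rows": [{"tx":0,"ty":0.2,"tz":0.45,"yaw":0},{"tx":0,"ty":0.3,"tz":0.3,"yaw":0},{"tx":0,"ty":0.4,"tz":0.3,"yaw":0},{"tx":0,"ty":0,"tz":0,"yaw":0}]}}

```text
time_s: 10.6
position: [0.4633, -0.222, 0.2446]
tool_rot: [[-0.204, 0.978, 0.044], [0.979, 0.203, 0.028], [0.018, 0.048, -0.999]]
ft_force: [-0.1, -0.3, -0.7]
grip_width: 0.005
```

```bash
python3 hole.py -54 0 3
```

```text
hole in hook frame mm [-65.8  -0.3  11.2] t 10.6 F along/lat/z [-0.2 -0.3 -0.7] yaw 11.7 zax [ 0.048  0.018 -0.999]
cm to goal [0.01 1.13 0.88]
```

Right on the axis at the tip with no force. I'll keep going down the slope.

Emit:
{"method": "carry_out", "body": {"rows": [{"tx":0,"ty":0.37,"tz":0.3,"yaw":0},{"tx":0,"ty":0.37,"tz":0.3,"yaw":0},{"tx":0,"ty":0.37,"tz":0.28,"yaw":0},{"tx":0,"ty":0,"tz":0,"yaw":0}]}}

```text
time_s: 11.0
position: [0.4756, -0.2193, 0.2356]
tool_rot: [[-0.204, 0.978, 0.044], [0.979, 0.203, 0.028], [0.018, 0.048, -0.999]]
ft_force: [0.1, -0.1, -1.2]
grip_width: 0.0051
```

```bash
python3 hole.py -42 0 -3
```

```text
hole in hook frame mm [-53.1  -0.2   2.2] t 11.0 F along/lat/z [ 0.1 -0.1 -1.2] yaw 11.7 zax [ 0.048  0.018 -0.999]
cm to goal [0.01 1.09 0.57]
```

Emit:
{"method": "carry_out", "body": {"rows": [{"tx":0,"ty":0.37,"tz":0.25,"yaw":0},{"tx":0,"ty":0.37,"tz":0.15,"yaw":0},{"tx":0,"ty":0.37,"tz":0.15,"yaw":0},{"tx":0,"ty":0,"tz":0,"yaw":0},{"tx":0,"ty":0,"tz":0,"yaw":0}]}}

```text
time_s: 11.5
position: [0.4879, -0.2167, 0.2303]
tool_rot: [[-0.204, 0.978, 0.044], [0.979, 0.203, 0.027], [0.018, 0.048, -0.999]]
ft_force: [-0.4, -0.3, -0.9]
grip_width: 0.0051
```

```bash
python3 hole.py -10 0 -4; python3 - <<'E'
from hole import *
im=shot("wrist");sc=shot("scene")
a=np.hstack([cv2.resize(im[130:350,270:510],(400,367),interpolation=cv2.INTER_CUBIC),cv2.resize(sc[150:242,210:310],(400,368),interpolation=cv2.INTER_CUBIC)[:367]])
cv2.imwrite("pics/c5.png",a[:,:,::-1])
E
```

```text
hole in hook frame mm [-40.6  -0.1  -3.2] t 11.5 F along/lat/z [-0.5 -0.3 -0.9] yaw 11.7 zax [ 0.048  0.018 -0.999]
cm to goal [0.   3.05 0.23]
```

View pics/c5.png

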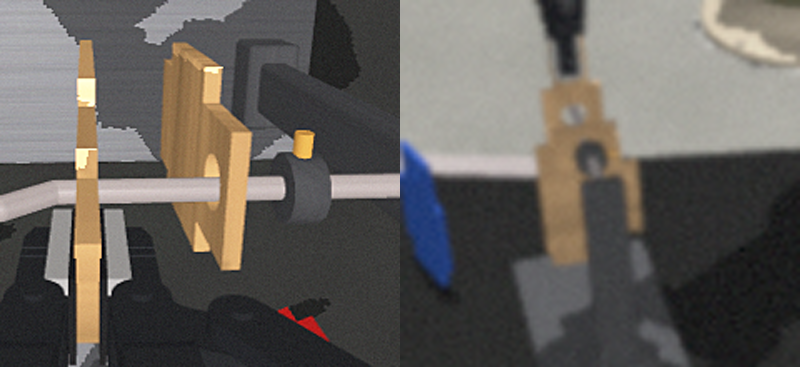

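The second is threaded: the bar runs through its hole, with the first at crop (215,160) and the collar at (310,187). Now I slide it slowly.

Emit:
{"method": "carry_out", "body": {"rows": [{"tx":0,"ty":0.4,"tz":0.03,"yaw":0},{"tx":0,"ty":0.4,"tz":0.03,"yaw":0},{"tx":0,"ty":0.4,"tz":0.03,"yaw":0},{"tx":0,"ty":0.4,"tz":0.03,"yaw":0},{"tx":0,"ty":0.4,"tz":0.03,"yaw":0},{"tx":0,"ty":0.4,"tz":0.03,"yaw":0},{"tx":0,"ty":0.2,"tz":0.02,"yaw":0},{"tx":0,"ty":0,"tz":0,"yaw":0}]}}

```text
time_s: 12.4
position: [0.5157, -0.2109, 0.2297]
tool_rot: [[-0.204, 0.978, 0.044], [0.979, 0.203, 0.027], [0.018, 0.049, -0.999]]
ft_force: [-0.5, -1.1, -1.9]
grip_width: 0.0048
```

```bash
python3 hole.py -6 0 -4
```

```text
hole in hook frame mm [-12.1  -0.1  -3.8] t 12.4 F along/lat/z [-0.7 -1.  -1.9] yaw 11.7 zax [ 0.049  0.018 -0.999]
cm to goal [0.01 0.61 0.05]
```

Emit:
{"method": "carry_out", "body": {"rows": [{"tx":0,"ty":0.2,"tz":0.01,"yaw":0},{"tx":0,"ty":0.2,"tz":0.01,"yaw":0},{"tx":0,"ty":0.2,"tz":0.01,"yaw":0},{"tx":0,"ty":0.2,"tz":0.01,"yaw":0},{"tx":0,"ty":0.2,"tz":0.01,"yaw":0},{"tx":0,"ty":0.2,"tz":0.01,"yaw":0},{"tx":0,"ty":0.2,"tz":0.01,"yaw":0},{"tx":0,"ty":0.1,"tz":0,"yaw":0},{"tx":0,"ty":0,"tz":0,"yaw":0}]}}

```text
time_s: 13.3
position: [0.5313, -0.2077, 0.2297]
tool_rot: [[-0.204, 0.978, 0.043], [0.979, 0.203, 0.027], [0.018, 0.048, -0.999]]
ft_force: [0.0, 0.6, -0.7]
grip_width: 0.0051
```

```bash
python3 hole.py 10 0 -4
```

```text
hole in hook frame mm [ 3.7 -0.1 -3.7] t 13.3 F along/lat/z [ 0.2  0.6 -0.7] yaw 11.7 zax [ 0.048  0.018 -0.999]
cm to goal [0.01 0.62 0.06]
```

Emit:
{"method": "carry_out", "body": {"rows": [{"tx":0,"ty":0.1,"tz":0,"yaw":0},{"tx":0,"ty":0.1,"tz":0,"yaw":0},{"tx":0,"ty":0.1,"tz":0,"yaw":0},{"tx":0,"ty":0.1,"tz":0,"yaw":0},{"tx":0,"ty":0.1,"tz":0,"yaw":0}]}}

```text
time_s: 13.8
position: [0.5363, -0.2066, 0.2298]
tool_rot: [[-0.204, 0.978, 0.043], [0.979, 0.203, 0.027], [0.018, 0.048, -0.999]]
ft_force: [-1.0, 0.1, -2.1]
grip_width: 0.0053
```

```bash
python3 hole.py; python3 - <<'E'
from hole import *
im=shot("wrist")
cv2.imwrite("pics/c6.png",cv2.resize(im[130:350,270:510],(600,550),interpolation=cv2.INTER_CUBIC)[:,:,::-1])
E
```

```text
hole in hook frame mm [ 8.9 -0.  -3.7] t 13.8 F along/lat/z [-1.   0.3 -2.1] yaw 11.7 zax [ 0.048  0.018 -0.999]
```

View pics/c6.png

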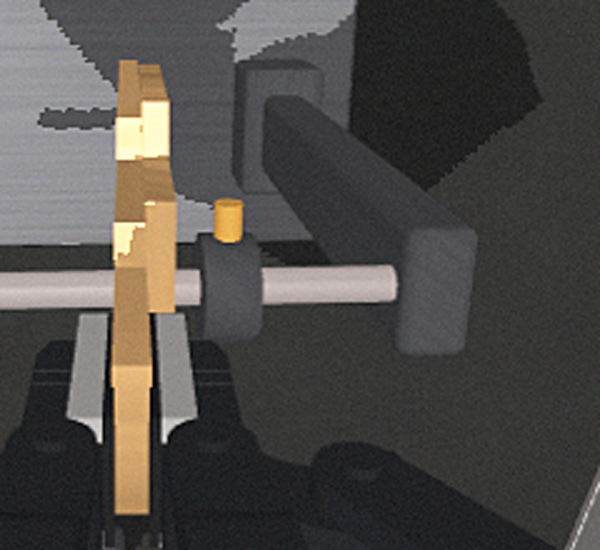

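The plates are together, with the first's back at (175,290) and the collar front at (203,290), a gap of about 6 mm.

Emit:
{"method": "carry_out", "body": {"rows": [{"tx":0,"ty":0.1,"tz":0,"yaw":0},{"tx":0,"ty":0.1,"tz":0,"yaw":0},{"tx":0,"ty":0.1,"tz":0,"yaw":0},{"tx":0,"ty":0.05,"tz":0,"yaw":0}]}}

```text
time_s: 14.25
position: [0.5402, -0.2058, 0.2299]
tool_rot: [[-0.204, 0.978, 0.043], [0.979, 0.203, 0.028], [0.018, 0.048, -0.999]]
ft_force: [-0.3, -0.3, -1.2]
grip_width: 0.0053
```

Emit:
{"method": "carry_out", "body": {"rows": [{"tx":0,"ty":0.05,"tz":0,"yaw":0},{"tx":0,"ty":0.05,"tz":0,"yaw":0},{"tx":0,"ty":0.05,"tz":0,"yaw":0}]}}

```text
time_s: 14.55
position: [0.5417, -0.2055, 0.23]
tool_rot: [[-0.204, 0.978, 0.043], [0.979, 0.203, 0.028], [0.018, 0.048, -0.999]]
ft_force: [-0.8, 0.4, -1.0]
grip_width: 0.0052
```

```bash
python3 hole.py
```

```text
hole in hook frame mm [14.4 -0.  -3.5] t 14.55 F along/lat/z [-0.7  0.6 -1. ] yaw 11.7 zax [ 0.048  0.018 -0.999]
```

Emit:
{"method": "carry_out", "body": {"rows": [{"tx":0,"ty":0.05,"tz":0,"yaw":0},{"tx":0,"ty":0.05,"tz":0,"yaw":0},{"tx":0,"ty":0.05,"tz":0,"yaw":0}]}}

```text
time_s: 14.85
position: [0.5422, -0.2054, 0.23]
tool_rot: [[-0.203, 0.978, 0.04], [0.979, 0.203, 0.027], [0.019, 0.044, -0.999]]
ft_force: [-5.4, -0.9, 0.5]
grip_width: 0.0051
```

Emit:
{"method": "carry_out", "body": {"rows": [{"tx":0,"ty":0.05,"tz":0,"yaw":0},{"tx":0,"ty":0.05,"tz":0,"yaw":0}]}}

```text
time_s: 15.05
position: [0.5424, -0.2053, 0.23]
tool_rot: [[-0.203, 0.978, 0.037], [0.979, 0.202, 0.027], [0.019, 0.042, -0.999]]
ft_force: [-4.8, -1.5, 0.0]
grip_width: 0.0051
```

Emit:
{"method": "carry_out", "body": {"rows": [{"tx":0,"ty":0.05,"tz":0,"yaw":0},{"tx":0,"ty":0.05,"tz":0,"yaw":0}]}}

```text
time_s: 15.25
position: [0.5425, -0.2053, 0.23]
tool_rot: [[-0.203, 0.979, 0.035], [0.979, 0.202, 0.027], [0.019, 0.04, -0.999]]
ft_force: [-5.2, -1.4, 0.5]
grip_width: 0.005
```

Emit:
{"method": "carry_out", "body": {"rows": [{"tx":0,"ty":0.08,"tz":0,"yaw":0},{"tx":0,"ty":0.08,"tz":0,"yaw":0},{"tx":0,"ty":0.08,"tz":0,"yaw":0},{"tx":0,"ty":0.08,"tz":0,"yaw":0}]}}

```text
time_s: 15.65
position: [0.5429, -0.2052, 0.2301]
tool_rot: [[-0.202, 0.979, 0.027], [0.979, 0.201, 0.026], [0.02, 0.032, -0.999]]
ft_force: [-6.6, -1.2, 0.5]
grip_width: 0.0053
```

Emit:
{"method": "carry_out", "body": {"rows": [{"tx":0,"ty":0.08,"tz":0,"yaw":0},{"tx":0,"ty":0.08,"tz":0,"yaw":0},{"tx":0,"ty":0.08,"tz":0,"yaw":0},{"tx":0,"ty":0.08,"tz":0,"yaw":0}]}}

```text
time_s: 16.05
position: [0.5432, -0.2052, 0.2302]
tool_rot: [[-0.201, 0.979, 0.019], [0.979, 0.2, 0.025], [0.021, 0.024, -1.0]]
ft_force: [-7.1, -1.2, 1.1]
grip_width: 0.0053
```

```bash
python3 hole.py
```

```text
hole in hook frame mm [14.9  0.  -3.3] t 16.05 F along/lat/z [-7.2  0.3  1.1] yaw 11.6 zax [ 0.024  0.021 -1.   ]
```

Emit:
{"method": "carry_out", "body": {"rows": [{"tx":0,"ty":0.08,"tz":0,"yaw":0},{"tx":0,"ty":0.08,"tz":0,"yaw":0},{"tx":0,"ty":0.08,"tz":0,"yaw":0},{"tx":0,"ty":0.08,"tz":0,"yaw":0},{"tx":0,"ty":0.08,"tz":0,"yaw":0},{"tx":0,"ty":0.08,"tz":0,"yaw":0},{"tx":0,"ty":0.08,"tz":0,"yaw":0}]}}

```text
time_s: 16.75
position: [0.5438, -0.2052, 0.2303]
tool_rot: [[-0.199, 0.98, 0.005], [0.98, 0.199, 0.024], [0.022, 0.01, -1.0]]
ft_force: [-5.9, -1.1, 1.3]
grip_width: 0.0051
```

Emit:
{"method": "carry_out", "body": {"rows": [{"tx":0,"ty":0,"tz":0.08,"yaw":0},{"tx":0,"ty":0,"tz":0.08,"yaw":0}]}}

```text
time_s: 16.95
position: [0.5436, -0.2053, 0.2291]
tool_rot: [[-0.199, 0.98, 0.005], [0.98, 0.199, 0.023], [0.022, 0.009, -1.0]]
ft_force: [-3.6, -0.1, -0.0]
grip_width: 0.0052
```

```bash
python3 hole.py
```

```text
hole in hook frame mm [14.6 -0.  -4.4] t 16.95 F along/lat/z [-3.6  0.6 -0. ] yaw 11.5 zax [ 0.01   0.022 -1.   ]
```

Emit:
{"method": "carry_out", "body": {"rows": [{"tx":0,"ty":0,"tz":0.06,"yaw":0},{"tx":0,"ty":0,"tz":0.05,"yaw":0},{"tx":0,"ty":0,"tz":0,"yaw":0}]}}

```text
time_s: 17.25
position: [0.5436, -0.2053, 0.2281]
tool_rot: [[-0.199, 0.98, 0.005], [0.98, 0.199, 0.023], [0.022, 0.01, -1.0]]
ft_force: [-3.3, -0.9, 0.2]
grip_width: 0.0052
```

Emit:
{"method": "carry_out", "body": {"rows": [{"tx":0,"ty":0,"tz":0,"yaw":0},{"tx":0,"ty":0,"tz":0,"yaw":0},{"tx":0,"ty":0,"tz":0,"yaw":0},{"tx":0,"ty":0,"tz":0,"yaw":0},{"tx":0,"ty":0,"tz":0,"yaw":0},{"tx":0,"ty":0,"tz":0,"yaw":0}], "jaw": -0.2}}

```text
time_s: 17.85
position: [0.5456, -0.205, 0.2284]
tool_rot: [[-0.2, 0.98, 0.011], [0.98, 0.199, 0.023], [0.02, 0.015, -1.0]]
ft_force: [-0.3, -0.7, 0.0]
grip_width: 0.0511
```

Emit:
{"method": "carry_out", "body": {"rows": [{"tx":0,"ty":0,"tz":-0.5,"yaw":0},{"tx":0,"ty":0,"tz":-1,"yaw":0},{"tx":0,"ty":0,"tz":-1.5,"yaw":0},{"tx":0,"ty":0,"tz":-1.5,"yaw":0},{"tx":0,"ty":0,"tz":-1.5,"yaw":0},{"tx":0,"ty":0,"tz":-1.5,"yaw":0},{"tx":0,"ty":0,"tz":-1.5,"yaw":0},{"tx":0,"ty":0,"tz":-1.5,"yaw":0},{"tx":0,"ty":0,"tz":0,"yaw":0},{"tx":0,"ty":0,"tz":0,"yaw":0}]}}

```text
time_s: 18.85
position: [0.5442, -0.2075, 0.3442]
tool_rot: [[-0.2, 0.98, 0.016], [0.98, 0.199, 0.02], [0.016, 0.02, -1.0]]
ft_force: [-0.3, 0.8, 0.6]
grip_width: 0.0514
```

```bash
python3 - <<'E'
from hole import *
im=shot("wrist");sc=shot("scene")
a=np.hstack([cv2.resize(im[110:330,270:510],(400,367),interpolation=cv2.INTER_CUBIC),cv2.resize(sc[150:242,210:310],(400,368),interpolation=cv2.INTER_CUBIC)[:367]])
cv2.imwrite("pics/c7.png",a[:,:,::-1])
E
```

```text
(no output)
```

View pics/c7.png

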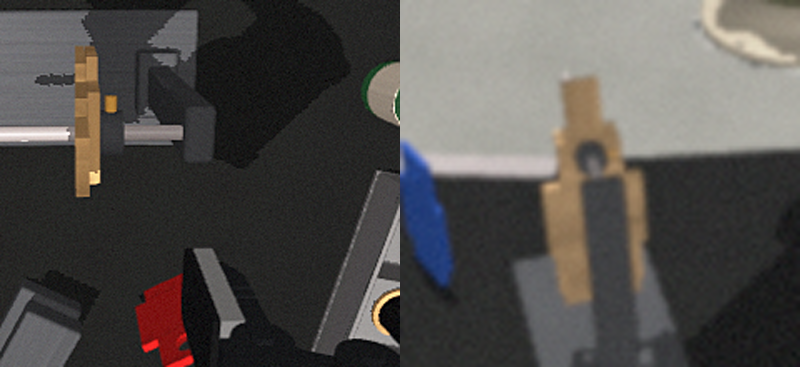

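Both hang straight and flush against the collar (crop (88,125)), and the gripper is clear. I'll let them settle and check for motion before handing in.

Emit:
{"method": "carry_out", "body": {"rows": [{"tx":0,"ty":0,"tz":0,"yaw":0},{"tx":0,"ty":0,"tz":0,"yaw":0},{"tx":0,"ty":0,"tz":0,"yaw":0},{"tx":0,"ty":0,"tz":0,"yaw":0},{"tx":0,"ty":0,"tz":0,"yaw":0},{"tx":0,"ty":0,"tz":0,"yaw":0},{"tx":0,"ty":0,"tz":0,"yaw":0},{"tx":0,"ty":0,"tz":0,"yaw":0}]}}

```text
time_s: 19.75
position: [0.5439, -0.2072, 0.3417]
tool_rot: [[-0.2, 0.98, 0.012], [0.98, 0.199, 0.023], [0.02, 0.016, -1.0]]
ft_force: [0.1, 0.1, -0.4]
grip_width: 0.0511
```

```bash
python3 - <<'E'
from hole import *
a=[env.get_image("scene")[150:242,230:290].astype(float) for _ in range(6)]
print([np.abs(x-a[0]).mean().round(2) for x in a[1:]],[np.abs(x-y).max() for x,y in zip(a,a[1:])])
print(env.close_job(),env.observe()["time_s"])
E
```

```text
[np.float64(2.02), np.float64(2.0), np.float64(1.99), np.float64(2.0), np.float64(2.0)] [np.float64(15.0), np.float64(13.0), np.float64(14.0), np.float64(15.0), np.float64(13.0)]
the job is handed in; nothing more can be done
the job is handed in; nothing more can be done
```

I hung the long-tabbed template on the hook in front of the first one and slid both back to the stop collar. I pressed them there for about 2 s at a measured 5–7 N, then let go and handed the job in at about 20 s.

- **Final view:** the wrist and scene pictures show both templates hanging straight, flush together and against the collar, with the gripper clear.
- **Settling:** six pictures taken over about 0.3 s differed only by camera noise, so nothing was moving when I handed in.
- **Tool tilt:** the tool had drifted to about 2.8° off vertical, mostly along the hook, while carrying the template. It straightened to about 1.4° in all, mostly sideways, during the press.
- **Small disagreements:** my estimates of the hook position differed by 2–3 mm, and the scene camera placed both the hole and the hook tip about 1 pixel from my predictions. The two errors matched, so the fit was not affected.
- **Bystanders:** I did not measure them again at the end, but no contact with them showed in the pictures or the force readings.

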